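# Feed the biscuits through the sprung neck of the jar

## Robot

A 6-joint arm with a two-finger parallel gripper is mounted at the origin on the work surface. World frame = base frame: x ahead of the robot, y to its left, z up, the work surface at z = 0. Lengths are in m, angles in rad, forces in N, time in s.
With the tool pointing down it reaches from about 0.35 to 0.775 m from the base axis. Payload 7.3 kg.
Tool frame: the origin (TCP) lies at the very end of the fingers, on their centre line; the grasp point (between the pads) lies 19 mm behind it; z points along the fingers, y is the line along which they close (so a half turn about z gives the same grasp; the last joint's range is limited). The gripper opens to 92 mm and grips with 3 to 60 N. Pads are 19 mm wide; open, the fingers measure 130 mm over their backs; the gripper's body (75 mm by 190 mm) begins 47 mm behind the grasp point.
Start: joints at [-1.276, 0.342, 1.524, -0, 1.275, -0.146], TCP at [0.224, -0.475, 0.227] pointing down, gripper open.
Joint ranges: [-2.53, 2.53], [-0.77, 2.02], [0.04, 2.7], [-1, 4.14], [0.28, 2.66], [-3.11, 3.11]. Speed limits (rad/s): [2.57, 2.57, 3.14, 3.14, 3.14, 3.14].

## Interface

Orientations are given as [roll, pitch, yaw] about the fixed x, y, z axes, in that order (R = Rz(yaw) Ry(pitch) Rx(roll)).
In Python, from cell import robot gives the robot as it stands. The module is installed in compiled form; this text tells all that it offers.
- The arm moves only by the tool arm_command, never from a script. Its argument "moves" is a list of rows, each a list of 3 entries, a list of its own where there are three numbers: the shift along the tool's x, y, z in m, then the turn, a rotation vector about the tool's x, y, z in rad, then the finger opening in m, from 0 to 0.0918. In form: [[[dx, dy, dz], [ax, ay, az], claw], ...]. A call has exactly 5 rows; each row is the pose to reach, as a shift and turn from the pose commanded when the call began, along the tool's axes at that moment; what a row does not reach only later rows make up. A row lasts 1/10 s, in which the tool goes at most 50 mm and 8.59 degrees, less where a joint would pass 70% of its speed; a pose out of reach is approached as far as the arm can. A call with a gripper value outside its range is refused whole. The fingers move at their own pace and stop on an object; "squeeze" is the grip in N (left out, the last holds). Time passes only in rows, so rows that repeat a pose let the fingers close, or fill a call up. It gives the time, the measured TCP pose, the force, the opening and the grip force at its end, in the units of the state.
- robot.observe(): the state, without advancing time (a new reading comes with each control period).
- robot.read_camera(name): name is "scene" or "side" or "wrist"; returns the picture (384x512x3 uint8, red, green, blue); there is no depth.
- robot.camera_model(name): a dict with "fx", "fy", "cx", "cy" (pixels), "k1" (the pictures are not rectified: a ray, as slopes to the right and down, at radius r is drawn at 1 + k1 r^2 times it, then the intrinsics apply), "R" (3x3) and "t" (3): a world point X has camera coordinates R X + t. Camera axes: x right, y down, z forward; pixel columns grow to the right and rows downward; lengths in m; the calibration is good to about 2 mm. A picture is of the moment at which its call begins: read the wrist's pose just before it. camera_model takes no time and is no camera call; for the wrist camera it gives the pose at the moment of the call.
- robot.hand_in(): hands the job in; it is judged then, once.
The state is a dict: "time": time; "qpos": joint angles; "qvel": joint speeds; "joint_efforts": joint torques, N m; "tool_pos": TCP position; "tool_rot": TCP orientation; "contact_force": force on the tool from outside, world axes, zero at the start; "torque": the same for the moment, N m; "opening": finger opening in m; "grip_force": force on a finger pad.
Only numpy, scipy, OpenCV 4.12 (cv2) and the standard library are available. Lean on these libraries where they do the work, as an engineer would, in place of code of your own. Each camera call takes 0.05 s, during which the arm holds its last target. There are 200 camera calls.

## Task

Put the three round biscuits from the steel riser away into the glass jar beside it, through its steel neck, one at a time: press each one down past the self-closing flap in the neck until it drops inside before the next one goes in. Do not crush the biscuits (push them rather than grip them hard), leave the mug, the red canister and the blue tray alone, and finish with the flap closed again.

Things in the scene. Friction and masses are not known exactly. Their poses are not given: they have to be found in the camera images.
- riser: fixed low counter shelf: flat plain steel top 320 mm (its x) by 240 mm (its y), 18 mm thick, upper face 200 mm above the work surface, on orange tubes. Origin at work-surface height under the centre of the top. The jar stands against its long -y edge (120 mm from the origin), anywhere along its middle; the biscuits lie on the top.
- jar: fixed jar 198 mm tall. Glass body 140 mm wide (132 inside) up to 135 mm, a shoulder, then a steel neck from 159 mm to the rim, 78 mm inside diameter, 86 outside, holding a flap. Origin at the centre of its underside, z up; +x points from the flap's hinge to its free end (a dark hinge barrel outside the neck shows the -x side). The rim is 2 mm below the riser's face; neck and riser's edge are 1 to 3 mm apart.
- jar_mouth (a point): centre of the mouth, at rim height (198 mm above the jar's underside). Shut fingers fit 45 mm into the neck. A biscuit in the neck lies on the flap, its top about level with the riser; its weight does not open it. Pressed, it tilts with the flap and slides to the free end; often it then stands on edge there, pinched by the flap against the +x wall, and must be pressed again on its upper edge.
- flap (a joint): sprung aluminium flap 12 mm below the rim, 61 mm from hinge to free end, 60 mm wide; hinge 38 mm from the neck's axis on the jar's -x side, free end 23 mm from it on the +x side. 0 = shut (level), up to 1.25 rad open (free end down in the jar). The spring takes about 0.05 N m to start, 0.085 N m fully open, and shuts it by itself. Nearer the hinge it opens farther for the same depth, but is stiffer.
- biscuit_a: centre of a hard round biscuit lying flat: 66 mm across, 14 mm thick, 40 to 80 g; it cracks if the fingers press or grip it with more than 40 N. The three are alike; its origin is its centre, 7 mm above its underside; z is the biscuit's own axis.
- biscuit_b: centre of a hard round biscuit lying flat: 66 mm across, 14 mm thick, 40 to 80 g; it cracks if the fingers press or grip it with more than 40 N. The three are alike; its origin is its centre, 7 mm above its underside; z is the biscuit's own axis.
- biscuit_c: centre of a hard round biscuit lying flat: 66 mm across, 14 mm thick, 40 to 80 g; it cracks if the fingers press or grip it with more than 40 N. The three are alike; its origin is its centre, 7 mm above its underside; z is the biscuit's own axis.
- mug: bystander: blue mug 82 mm wide, 90 mm tall, on the work surface; origin at the centre of its underside
- canister: bystander: red canister 100 mm wide, 150 mm tall, on the work surface; origin at the centre of its underside
- tray: bystander: shallow blue tray 130 by 200 mm, 20 mm high, on the work surface; origin at the centre of its underside
There are look-alikes about, which are no part of the job. What is shaped like the biscuit_a but pink is not meant.

How it is judged:
By the outcome, as a careful person would: the job done as asked, in the order asked, and still so for the second after the job is handed in, with the robot touching nothing.
It also fails if it takes over 67 s, if anything falls off the work surface, if the arm or the gripper's body presses on something with over 40 N, if the wrist force passes 120 N, or if a joint passes its speed limit or range.

## Working session

There is one attempt and no reset: what is moved stays moved. The work goes in short steps, Python scripts to look and compute and a tool call to move; the robot and the scene stay as the last step left them, time stands still between calls to the robot, and variables do not carry over. Pictures are saved under pics/ and viewed, at most 10 in all, crops included, and the job is handed in when it is done.

Besides the shell and the picture viewer there is one more tool, called as name(argument=value, ...) on one line, values as JSON. arm_command: Moves the arm, as the interface text tells. Its arguments: {"type":"object","properties":{"moves":{"type":"array"},"squeeze":{"type":"number"}},"required":["moves"]}

```bash
mkdir -p pics
cat > h.py <<'E'
import numpy as np, cv2
from cell import robot
def snap(n,f):
    m=robot.camera_model(n); im=robot.read_camera(n); cv2.imwrite('pics/'+f,cv2.cvtColor(im,cv2.COLOR_RGB2BGR)); 
    np.save('pics/'+f+'.npy',m,allow_pickle=True); return im,m
def ray(m,u,v):
    x=(u-m['cx'])/m['fx'];y=(v-m['cy'])/m['fy'];X,Y=x,y
    for _ in range(20):
        r=X*X+Y*Y;s=1+m['k1']*r;X,Y=x/s,y/s
    R=np.array(m['R']);t=np.array(m['t']);return -R.T@t,R.T@np.array([X,Y,1])
def onz(m,u,v,z):
    o,d=ray(m,u,v);return o+d*(z-o[2])/d[2]
def proj(m,P):
    c=np.array(m['R'])@np.array(P)+np.array(m['t']);X,Y=c[:2]/c[2];s=1+m['k1']*(X*X+Y*Y)
    return m['fx']*X*s+m['cx'],m['fy']*Y*s+m['cy']
def load(f): return np.load('pics/'+f+'.npy',allow_pickle=True).item()
E
python3 - <<'E'
from h import *
a,m=snap('scene','s1.png');b,_=snap('side','d1.png');
print(robot.observe());print(m)
E
```

```text
{'time': 0.1, 'qpos': array([-1.27601570e+00,  3.42643811e-01,  1.52489162e+00, -9.00242933e-06,
        1.27539705e+00, -1.45993883e-01]), 'qvel': array([-0.0001785 , -0.00219276,  0.00036033,  0.00029586,  0.00072763,
       -0.00064467]), 'joint_efforts': array([ 9.10475337e-04, -4.32005560e+01, -2.44693834e+01,  7.18331407e-02,
        5.25691453e-02, -3.93455525e-05]), 'tool_pos': array([ 0.2239041 , -0.47447411,  0.22612968]), 'tool_rot': array([-3.14026583e+00, -1.86394347e-04,  4.40777016e-01]), 'contact_force': array([-0.18343589,  0.03310284,  0.42238644]), 'torque': array([ 0.02870511, -0.00770863,  0.0313577 ]), 'grip_force': 0.0, 'opening': 0.09183125453161205}
{'fx': 387.61569732894907, 'fy': 387.61569732894907, 'cx': 251.58680539265913, 'cy': 192.50028030430624, 'k1': -0.04401843390815556, 'R': array([[-0.23395556,  0.97220912, -0.00861578],
       [ 0.91897563,  0.21823483, -0.32841642],
       [-0.31740917, -0.08475254, -0.94449374]]), 't': array([ 0.10049285, -0.39537177,  1.40148792])}
```

View pics/s1.png

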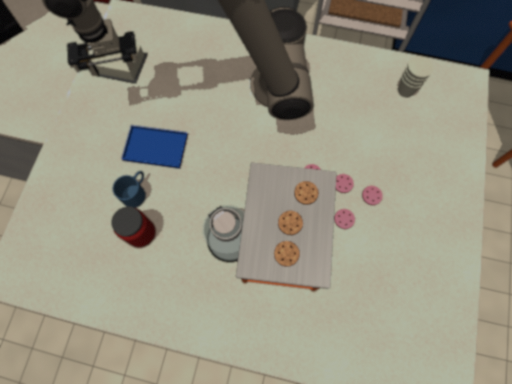

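View pics/d1.png

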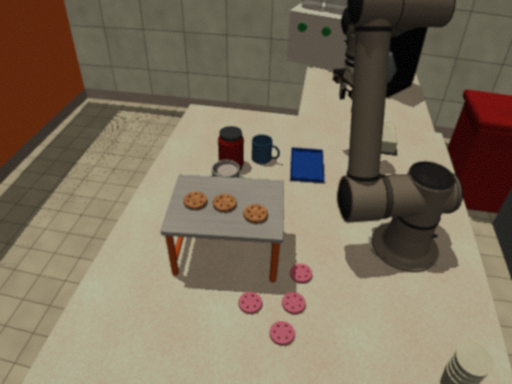

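The scene view shows the riser with corners near (250,163), (337,172), (331,289), (238,278). The biscuits are near (307,192), (290,222), (287,253) and the jar neck near (226,222). The side view agrees. I'll enlarge the scene for detail.

Run:
```python
from h import *
im=cv2.imread('pics/s1.png');cv2.imwrite('pics/s1c.png',cv2.resize(im[155:295,195:345],None,fx=5,fy=4.2857*0+4.28,interpolation=cv2.INTER_CUBIC))
m=load('s1.png')
for n,u,v,z in [('c1',250,163,.2),('c2',337,172,.2),('c3',331,289,.2),('c4',238,278,.2),('bA',307,192,.214),('bB',290,222,.214),('bC',287,253,.214),('neck',226,222,.198)]: print(n,onz(m,u,v,z).round(3))
# refine biscuit centroids by colour
hsv=cv2.cvtColor(im,cv2.COLOR_BGR2HSV);mk=cv2.inRange(hsv,(5,70,60),(22,255,255));mk[:, :245]=0;mk[:,330:]=0;mk[:165]=0;mk[275:]=0
mk=cv2.morphologyEx(mk,cv2.MORPH_CLOSE,np.ones((5,5)))
n,l,s,c=cv2.connectedComponentsWithStats(mk)
for i in range(1,n):
    if s[i,4]>100: print(s[i],c[i].round(1),onz(m,*c[i],.212).round(4))
```

```text
c1 [ 0.414 -0.007  0.2  ]
c2 [0.384 0.234 0.2  ]
c3 [0.7   0.272 0.2  ]
c4 [0.728 0.038 0.2  ]
bA [0.466 0.163 0.214]
bB [0.558 0.136 0.214]
bC [0.64  0.145 0.214]
neck [ 0.593 -0.029  0.198]
[294 181  25  24 461] [305.9 192.2] [0.467  0.1608 0.212 ]
[278 210  25  25 491] [290.1 222.3] [0.5583 0.1363 0.212 ]
[274 241  26  26 520] [286.4 253.1] [0.6399 0.1437 0.212 ]
```

View pics/s1c.png

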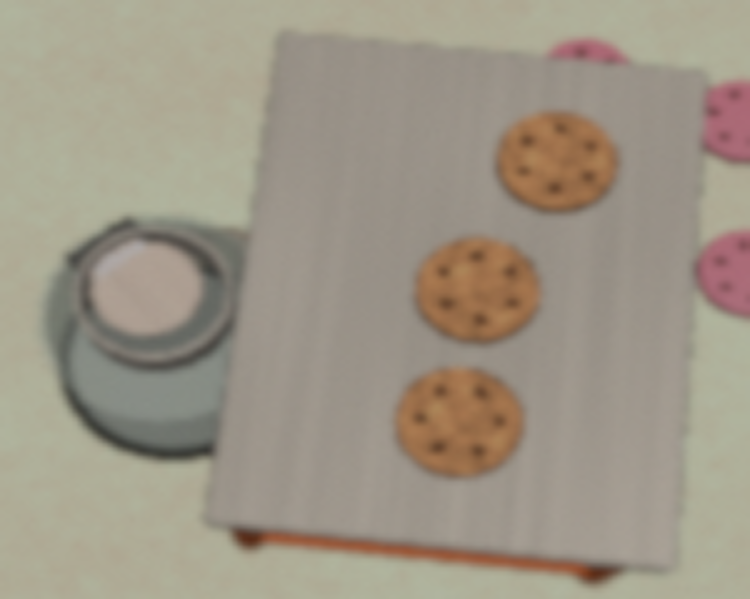

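arm_command(moves=[[[0.02,-0.01,-0.04],[0,0,-0.1],0.0918],[[0.05,-0.03,-0.08],[0,0,-0.2],0.0918],[[0.08,-0.05,-0.12],[0,0,-0.3],0.0918],[[0.11,-0.07,-0.15],[0,0,-0.4],0.0918],[[0.14,-0.09,-0.17],[0,0,-0.51],0.0918]], squeeze=6)

```text
time: 0.6
tool_pos: [0.3127, -0.3327, 0.3988]
tool_rot: [3.139, 0.001, 0.954]
contact_force: [1.4, -1.0, 0.5]
opening: 0.0919
grip_force: 0.0
```

```bash
cat >> h.py <<'E'
def to(p,yaw):
    s=robot.observe();y=s['tool_rot'][2];d=np.array(p)-s['tool_pos']
    c,n=np.cos(y),np.sin(y);print('t',s['time'],'pos',s['tool_pos'].round(4),'rot',s['tool_rot'].round(3),'SHIFT',np.round([c*d[0]+n*d[1],n*d[0]-c*d[1],-d[2]],4),'az',round(y-yaw,3))
E
python3 - <<'E'
from h import *
m=load('s1.png')
N=onz(m,226,223.9,.198);H=onz(m,215,211.8,.186);print(N,H,np.degrees(np.arctan2(*(N-H)[[1,0]])))
to([.56,.05,.40],.95)
E
```

```text
[ 0.59807969 -0.0274493   0.198     ] [ 0.56950561 -0.06673066  0.186     ] 53.96706823793786
t 0.6 pos [ 0.3127 -0.3327  0.3988] rot [3.139e+00 1.000e-03 9.540e-01] SHIFT [ 0.4552 -0.0195 -0.0012] az 0.004
```

arm_command(moves=[[[0.045,0,0],[0,0,0],0.078],[[0.09,0,0],[0,0,0],0.078],[[0.14,-0.01,0],[0,0,0],0.078],[[0.185,-0.01,0],[0,0,0],0.078],[[0.23,-0.01,0],[0,0,0],0.078]])

```text
time: 1.1
tool_pos: [0.4382, -0.1387, 0.3967]
tool_rot: [-3.142, 0.0, 0.951]
contact_force: [0.3, 0.1, -0.4]
opening: 0.078
grip_force: 0.0
```

arm_command(moves=[[[0.045,0,0],[0,0,0],0.078],[[0.09,0,0],[0,0,0],0.078],[[0.135,-0.01,0],[0,0,0],0.078],[[0.16,-0.01,0],[0,0,0],0.078],[[0.16,-0.01,0],[0,0,0],0.078]])

```text
time: 1.6
tool_pos: [0.5235, -0.0019, 0.3956]
tool_rot: [-3.14, 0.0, 0.955]
contact_force: [-0.9, -0.1, 0.7]
opening: 0.0779
grip_force: 0.0
```

Run:
```python
from h import *
im,m=snap('wrist','w1.png');to([.467,.161,.25],.95)
cv2.imwrite('pics/w1b.png',cv2.resize(cv2.imread('pics/w1.png'),(800,600),interpolation=cv2.INTER_CUBIC))
for P in [(.467,.161,.214),(.558,.136,.214),(.64,.144,.214),(.598,-.028,.198)]:print(P,proj(m,P))
```

```text
t 1.65 pos [ 0.5228 -0.0035  0.3958] rot [-3.14e+00  1.00e-03  9.54e-01] SHIFT [ 0.1018 -0.1407  0.1458] az 0.004
(0.467, 0.161, 0.214) (np.float64(139.16500108991073), np.float64(90.16540275603184))
(0.558, 0.136, 0.214) (np.float64(212.40366650794766), np.float64(60.92042377137554))
(0.64, 0.144, 0.214) (np.float64(266.520453291154), np.float64(7.242162355752583))
(0.598, -0.028, 0.198) (np.float64(313.5241955250142), np.float64(154.13841585596813))
```

View pics/w1b.png

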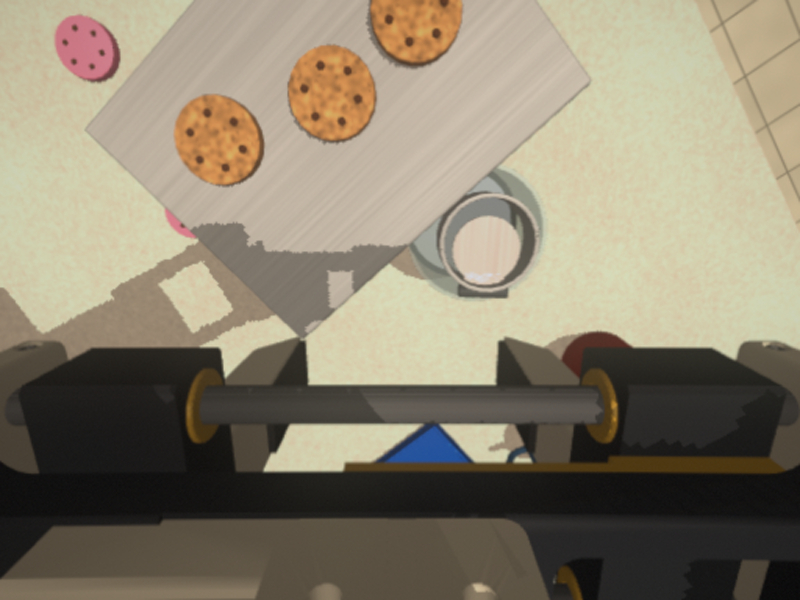

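The wrist view agrees with the scene to about 1 mm. The rim centre is at (490,241), the hinge barrel at (483,292), biscuit A at (219,140) and biscuit B at (332,93), all enlarged.

Run:
```python
from h import *
m=load('w1.png');k=512/800
N=onz(m,490.5*k,241.5*k,.198);H=onz(m,483*k,292*k,.188)
print(N,H,np.arctan2(*(N-H)[[1,0]]),onz(m,219*k,140*k,.210),onz(m,332*k,93*k,.210))
```

```text
[ 0.59813188 -0.02878516  0.198     ] [ 0.56907683 -0.06642647  0.188     ] 0.9134306104294353 [0.46724541 0.16200056 0.21      ] [0.55889942 0.13804233 0.21      ]
```

arm_command(moves=[[[0.02,-0.03,0.03],[0,0,0],0.078],[[0.045,-0.06,0.06],[0,0,0],0.078],[[0.07,-0.095,0.09],[0,0,0],0.078],[[0.09,-0.125,0.12],[0,0,0],0.078],[[0.102,-0.141,0.145],[0,0,0.01],0.078]])

```text
time: 2.15
tool_pos: [0.4651, 0.1611, 0.2503]
tool_rot: [-3.14, 0.001, 0.941]
contact_force: [0.2, -0.6, -0.0]
opening: 0.0782
grip_force: 0.0
```

arm_command(moves=[[[0,0,0.01],[0,0,0],0.078],[[0,0,0.02],[0,0,0],0.078],[[0,0,0.03],[0,0,0],0.078],[[0,0,0.03],[0,0,0],0.078],[[0,0,0.03],[0,0,0],0.078]])

```text
time: 2.65
tool_pos: [0.4677, 0.1594, 0.2222]
tool_rot: [3.141, -0.0, 0.939]
contact_force: [0.2, -0.1, 0.6]
opening: 0.0779
grip_force: 0.0
```

Run:
```python
from h import *
to([.467,.161,.2045],.94)
```

```text
t 2.65 pos [0.4677 0.1594 0.2222] rot [ 3.141 -0.     0.939] SHIFT [ 0.0009 -0.0015  0.0177] az -0.001
```

arm_command(moves=[[[0,-0.001,0.01],[0,0,0],0.078],[[0,-0.001,0.0175],[0,0,0],0.078],[[0,-0.001,0.0175],[0,0,0],0.055],[[0,-0.001,0.0175],[0,0,0],0.055],[[0,-0.001,0.0175],[0,0,0],0.055]], squeeze=7)

```text
time: 3.15
tool_pos: [0.4664, 0.1609, 0.2043]
tool_rot: [3.141, -0.0, 0.941]
contact_force: [-0.9, -0.8, -1.1]
opening: 0.0653
grip_force: 7.0
```

arm_command(moves=[[[0,0,0],[0,0,0],0.055],[[0,0,0],[0,0,0],0.055],[[0,0,-0.01],[0,0,0],0.055],[[0,0,-0.03],[0,0,0],0.055],[[0,0,-0.04],[0,0,0],0.055]])

```text
time: 3.65
tool_pos: [0.467, 0.161, 0.2463]
tool_rot: [3.14, -0.002, 0.941]
contact_force: [0.4, 0.4, 0.4]
opening: 0.0651
grip_force: 7.0
```

Run:
```python
from h import *
to([.598,-.028,.2445],.94)
```

```text
t 3.65 pos [0.467  0.161  0.2463] rot [ 3.14e+00 -2.00e-03  9.41e-01] SHIFT [-0.0756  0.2172  0.0018] az 0.001
```

arm_command(moves=[[[-0.015,0.044,0],[0,0,0],0.055],[[-0.03,0.088,0],[0,0,0],0.055],[[-0.046,0.132,0],[0,0,0],0.055],[[-0.061,0.176,0],[0,0,0],0.055],[[-0.0755,0.217,0.002],[0,0,0],0.055]])

```text
time: 4.15
tool_pos: [0.5983, -0.0299, 0.243]
tool_rot: [3.14, -0.001, 0.941]
contact_force: [0.3, 1.0, -0.4]
opening: 0.0655
grip_force: 7.0
```

arm_command(moves=[[[0,0,0.01],[0,0,0],0.055],[[0,0,0.02],[0,0,0],0.055],[[0,0,0.02],[0,0,0],0.055],[[0,0,0.02],[0,0,0],0.055],[[0,0,0.02],[0,0,0],0.055]])

```text
time: 4.65
tool_pos: [0.597, -0.0269, 0.223]
tool_rot: [3.141, -0.0, 0.942]
contact_force: [0.7, 0.7, 0.1]
opening: 0.065
grip_force: 7.0
```

Run:
```python
from h import *
im,m=snap('wrist','w2.png')
to([.598,-.028,.204],.94)
cv2.imwrite('pics/w2b.png',cv2.resize(cv2.imread('pics/w2.png')[100:340,156:476],(800,600),interpolation=cv2.INTER_CUBIC))
```

```text
t 4.7 pos [ 0.5971 -0.0271  0.2231] rot [ 3.14e+00 -1.00e-03  9.42e-01] SHIFT [-0.0003  0.0013  0.0191] az 0.002
```

View pics/w2b.png

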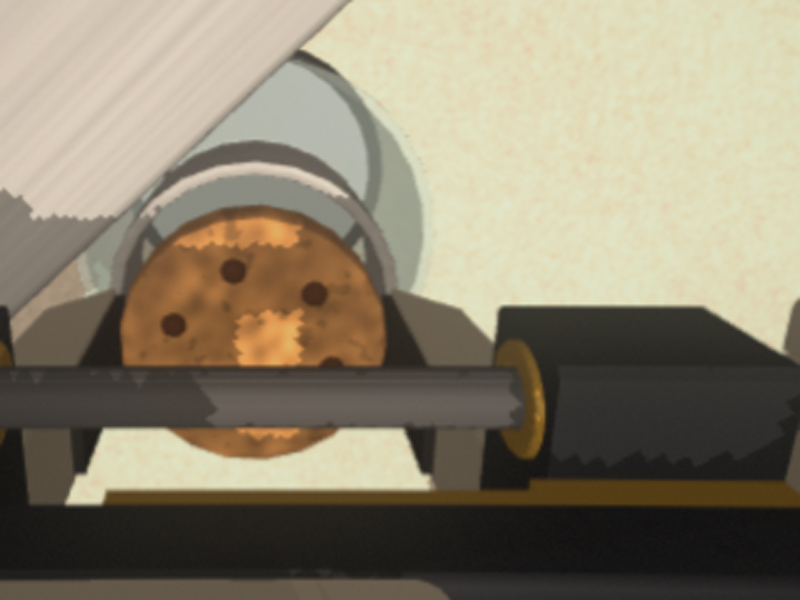

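The biscuit (centre x 253 in the crop) is centred on the rim (x 255). I'll lower and release.

arm_command(moves=[[[0,0.001,0.01],[0,0,0],0.055],[[0,0.001,0.019],[0,0,0],0.055],[[0,0.001,0.019],[0,0,0],0.055],[[0,0.001,0.019],[0,0,0],0.076],[[0,0.001,0.019],[0,0,0],0.076]])

```text
time: 5.2
tool_pos: [0.5981, -0.0287, 0.2034]
tool_rot: [3.141, -0.0, 0.941]
contact_force: [1.2, 0.0, -0.3]
opening: 0.0743
grip_force: 0.0
```

arm_command(moves=[[[0,0,0],[0,0,0],0.076],[[0,0,-0.01],[0,0,0],0.076],[[0,0,-0.03],[0,0,0],0.05],[[0,0,-0.04],[0,0,0],0.0],[[0,0,-0.04],[0,0,0],0.0]])

```text
time: 5.7
tool_pos: [0.5989, -0.0287, 0.2456]
tool_rot: [3.138, -0.002, 0.941]
contact_force: [1.0, -0.3, -0.0]
opening: 0.0567
grip_force: 0.0
```

arm_command(moves=[[[0,0,0],[0,0,0],0.0],[[0,0,0],[0,0,0],0.0],[[0,0,0.01],[0,0,0],0.0],[[0,0,0.02],[0,0,0],0.0],[[0,0,0.025],[0,0,0],0.0]])

```text
time: 6.2
tool_pos: [0.5971, -0.0284, 0.216]
tool_rot: [-3.139, 0.001, 0.941]
contact_force: [-0.9, 1.1, 0.2]
opening: 0.016
grip_force: 0.0
```

Run:
```python
from h import *
im,m=snap('wrist','w3.png')
to([.598,-.028,.204],.94)
cv2.imwrite('pics/w3b.png',cv2.resize(cv2.imread('pics/w3.png')[100:340,156:476],(640,480),interpolation=cv2.INTER_CUBIC))
```

```text
t 6.25 pos [ 0.597  -0.0284  0.2156] rot [-3.138e+00  2.000e-03  9.410e-01] SHIFT [0.0009 0.0006 0.0116] az 0.001
```

View pics/w3b.png

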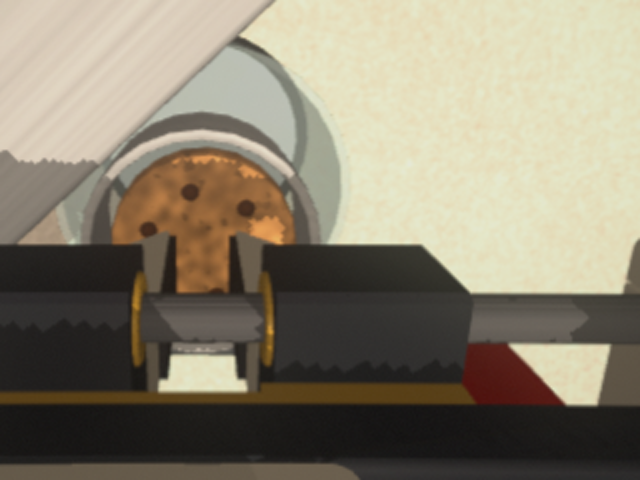

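The biscuit lies flat in the neck. I'll press slightly on the hinge side of centre.

arm_command(moves=[[[-0.004,0,0],[0,0,0],0.0],[[-0.004,0,0.005],[0,0,0],0.0],[[-0.004,0,0.012],[0,0,0],0.0],[[-0.004,0,0.018],[0,0,0],0.0],[[-0.004,0,0.025],[0,0,0],0.0]])

```text
time: 6.75
tool_pos: [0.596, -0.0315, 0.193]
tool_rot: [3.141, -0.001, 0.941]
contact_force: [0.9, 2.3, 2.0]
opening: 0.0005
grip_force: 1.3
```

arm_command(moves=[[[0,0,0.004],[0,0,0],0.0],[[0,0,0.008],[0,0,0],0.0],[[0,0,0.012],[0,0,0],0.0],[[0,0,0.016],[0,0,0],0.0],[[0,0,0.016],[0,0,0],0.0]])

```text
time: 7.25
tool_pos: [0.5953, -0.032, 0.1766]
tool_rot: [-3.141, 0.001, 0.941]
contact_force: [1.0, 1.8, 2.0]
opening: 0.0007
grip_force: 1.1
```

arm_command(moves=[[[0,0,0.005],[0,0,0],0.0],[[0,0,0.01],[0,0,0],0.0],[[0,0,0.014],[0,0,0],0.0],[[0,0,0.018],[0,0,0],0.0],[[0,0,0.022],[0,0,0],0.0]])

```text
time: 7.75
tool_pos: [0.5955, -0.0318, 0.1547]
tool_rot: [-3.141, 0.0, 0.941]
contact_force: [0.7, 1.3, 0.1]
opening: 0.0008
grip_force: 0.9
```

Run:
```python
from h import *
im,m=snap('wrist','w4.png');snap('side','d4.png');snap('scene','s4.png')
to([.598,-.028,.204],.94)
a=cv2.resize(cv2.imread('pics/w4.png')[100:340,156:476],(400,300))
b=cv2.resize(cv2.imread('pics/d4.png')[130:220,180:300],(400,300),interpolation=cv2.INTER_CUBIC)
c=cv2.resize(cv2.imread('pics/s4.png')[180:270,180:300],(400,300),interpolation=cv2.INTER_CUBIC)
cv2.imwrite('pics/m4.png',np.vstack([np.hstack([a,b]),np.hstack([c,c*0])]))
```

```text
t 7.9 pos [ 0.5955 -0.0316  0.1547] rot [-3.141  0.     0.941] SHIFT [ 0.0044 -0.0001 -0.0493] az 0.001
```

View pics/m4.png

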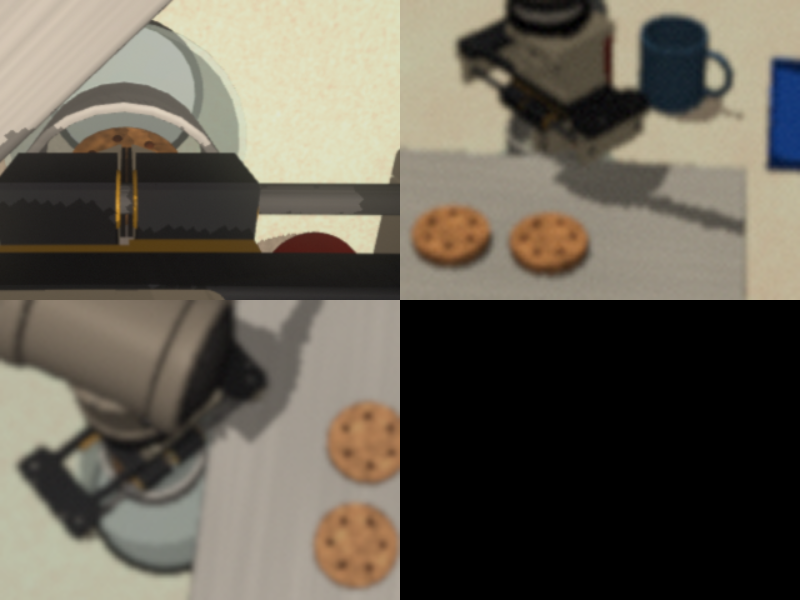

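arm_command(moves=[[[0,0,-0.02],[0,0,0],0.0],[[0.002,0,-0.045],[0,0,0],0.0],[[0.004,0,-0.065],[0,0,0],0.0],[[0.004,0,-0.065],[0,0,0],0.0],[[0.004,0,-0.065],[0,0,0],0.0]])

```text
time: 8.4
tool_pos: [0.5976, -0.0288, 0.2199]
tool_rot: [-3.142, 0.001, 0.941]
contact_force: [-0.7, 1.2, -0.6]
opening: 0.0004
grip_force: 0.0
```

```bash
cat >> h.py <<'E'
N0=np.array([.598,-.028]);YJ=.93
def neckmap(z=.195,f='n.png'):
    im,m=snap('wrist',f);im=cv2.cvtColor(im,cv2.COLOR_RGB2HSV)
    c,s=np.cos(YJ),np.sin(YJ)
    for x in range(44,-24,-6):
        r=''
        for y in range(40,-41,-5):
            p=N0+np.array([c*x-s*y,s*x+c*y])/1000;u,v=proj(m,[*p,z])
            u,v=int(round(u)),int(round(v))
            h=im[v,u] if 0<=u<512 and 0<=v<384 else (0,0,0)
            r+='%4s'%('#' if 5<=h[0]<=18 and h[1]>110 else h[2]//10)
        print('%4d'%x,r)
E
python3 - <<'E'
from h import *
neckmap(f='n1.png')
to([.598,-.028,.204],.94)
E
```

```text
44   21  21  21  21  18  18  11  10  10  10  18  18  18  18  16  15  20
  38   21  21  21  16   9  12  22  22  21  22  20  10  13  18  18  13  16
  32   21  21  16  18  19   #   #   #   #   #   #  12  21  10  18  15  16
  26   13  13  13   #   #   #   #   #   #   #   #   #   #  13  17  16  16
  20   14  13   8   #   #   #   #   #   #   #   #   #   #   #   9  13  16
  14   12   8  11   #   #   #   #   #   #   #   #   #   #   #  16  12  16
   8   12   7  13   #   #   #   #   #   #   #   #   #   #  13  16   8  13
   2    8   7  13  14   #   #   #   #   #   #   #   #  14  16  15   8  13
  -4    8   7   8   7   7   5   5   9   #  10   5   6   7   7   5   5   7
 -10    3   3   3   3   3   3   3   8   5  10   3   3   3   3   3   3   4
 -16    3   3   3   3   3   3   3   #   5   8   3   3   3   3   3   3   3
 -22    3   2   2   2   2   2   3  14   4  10   3   3   3   3   3   3   3
t 8.45 pos [ 0.5972 -0.0287  0.2192] rot [-3.14e+00  1.00e-03  9.41e-01] SHIFT [0.001  0.0002 0.0152] az 0.001
```

Run:
```python
from h import *
cv2.imwrite('pics/n1b.png',cv2.resize(cv2.imread('pics/n1.png')[120:270,196:396],(800,600),interpolation=cv2.INTER_CUBIC))
```

```text
(no output)
```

View pics/n1b.png

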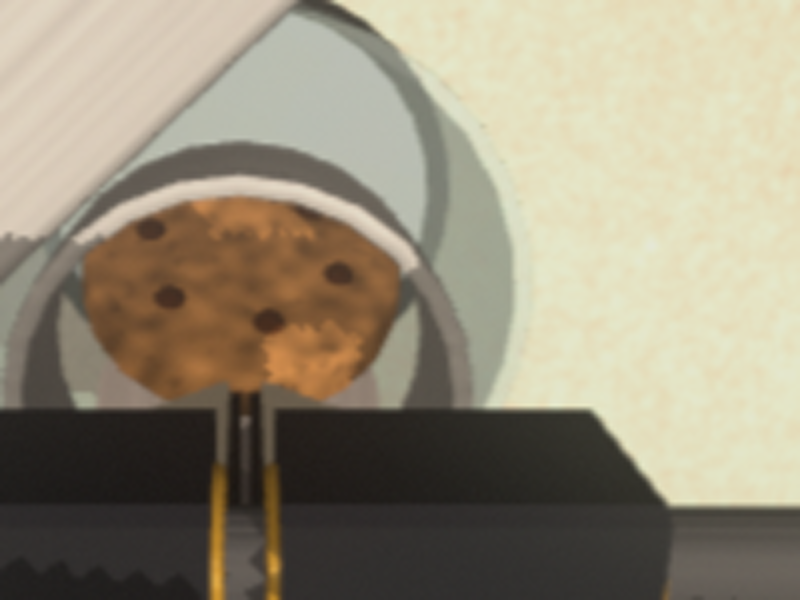

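The view shows the biscuit tilted. Its lower edge is under the +x wall and its upper edge is near the finger line (about y = 395 in the crop). I'll press on that upper edge next.

arm_command(moves=[[[0.005,0,0.01],[0,0,0],0.0],[[0.005,0,0.018],[0,0,0],0.0],[[0.005,0,0.024],[0,0,0],0.0],[[0.005,0,0.03],[0,0,0],0.0],[[0.005,0,0.036],[0,0,0],0.0]])

```text
time: 8.95
tool_pos: [0.6008, -0.0247, 0.1835]
tool_rot: [-3.141, 0.0, 0.941]
contact_force: [0.2, 0.1, 1.2]
opening: 0.0004
grip_force: 0.7
```

arm_command(moves=[[[0.0,0,0.005],[0,0,0],0.0],[[0.001,0,0.01],[0,0,0],0.0],[[0.002,0,0.014],[0,0,0],0.0],[[0.002,0,0.018],[0,0,0],0.0],[[0.002,0,0.018],[0,0,0],0.0]])

```text
time: 9.45
tool_pos: [0.6018, -0.0227, 0.1655]
tool_rot: [-3.141, 0.0, 0.941]
contact_force: [0.2, -0.6, 0.5]
opening: 0.0003
grip_force: 0.2
```

arm_command(moves=[[[0.002,0,0.004],[0,0,0],0.0],[[0.004,0,0.008],[0,0,0],0.0],[[0.006,0,0.011],[0,0,0],0.0],[[0.008,0,0.011],[0,0,0],0.0],[[0.008,0,0.011],[0,0,0],0.0]])

```text
time: 9.95
tool_pos: [0.6069, -0.0161, 0.1552]
tool_rot: [-3.142, -0.0, 0.941]
contact_force: [-0.3, 0.4, 1.5]
opening: 0.0005
grip_force: 0.6
```

Run:
```python
from h import *
neckmap(f='n2.png')
to([.598,-.028,.225],.94)
```

```text
44   12  12  12  12  11   8   8   8   8   8   8   8  17  12  15  15  21
  38    4   4   4   4   4   4   4   3  12   3   3   3   3   4   4   4   5
  32    3   3   3   3   3   3   3   3   4   3   3   3   3   3   3   4   4
  26    4   4   4   4   4   4   4   4   3   4   4   4   4   4   4   5   5
  20    4   4   4   4   4   4   4   5   8   5   4   4   4   4   4   4   5
  14    3   3   3   3   3   3   3   5   8   4   4   4   4   4   4   4   4
   8    3   3   3   3   3   3   3   3   7   5   4   4   4   4   4   4   4
   2    3   3   3   3   3   3   3   3   9   2   3   3   2   3   3   3   3
  -4    8   8   8   8   8   8   8   8   8   8   8   8   8   8   8   8   8
 -10    2   2   2   2   2   2   2   2   2   2   2   2   2   2   2   2   2
 -16    2   2   2   2   2   2   2   2   2   2   2   2   2   2   2   2   2
 -22    2   2   2   2   2   2   2   2   2   2   2   3   3   2   2   2   2
t 10.0 pos [ 0.6069 -0.0162  0.1552] rot [ 3.142 -0.     0.941] SHIFT [-0.0148 -0.0002 -0.0698] az 0.001
```

arm_command(moves=[[[-0.01,0,-0.02],[0,0,0],0.0],[[-0.01,0,-0.045],[0,0,0],0.0],[[-0.02,0,-0.075],[0,0,0],0.0],[[-0.04,0,-0.1],[0,0,0],0.0],[[-0.055,0,-0.1],[0,0,0],0.0]])

```text
time: 10.5
tool_pos: [0.5754, -0.0619, 0.2591]
tool_rot: [3.135, -0.002, 0.941]
contact_force: [-0.3, -0.1, 0.3]
opening: 0.0009
grip_force: 0.0
```

Run:
```python
from h import *
neckmap(f='n3.png')
to([.598,-.028,.225],.94)
cv2.imwrite('pics/n3b.png',cv2.resize(cv2.imread('pics/n3.png')[100:300,196:396],(600,600),interpolation=cv2.INTER_CUBIC))
```

```text
44   21  21  21  20  16  18  18  18  18  18  18  18  12  13  16  21  22
  38   21  21  20  12  18  17  22  21  21  21  22  17  18  16  12  16  20
  32   21  19  13  21  16  14  14  14  14  14  14  10  20  18  15  14  16
  26   18  11  19  11  14  14  13   #   #   #  13  14  14   9  21  12  16
  20   14  20  10  14  14  13   #  21  22  22   #   #  14  14   9  21  16
  14   16  10  14  14  18  22  22  22  22  22  22  22  14  14  12  18  15
   8   19  10  14  20  22  22  22  22  22  22  22  22  22  14  14   9  21
   2   14  10  14  22  22  22  22  22  22  22  22  22  22  22  14   9  20
  -4   14  10  14  22  22  22  22  22  22  22  22  22  22  22  12   9  20
 -10   13  10  10  22  22  22  22  22  22  22  22  22  22  22   9   9  20
 -16   14   9   9  15  15  15  16  22  22  22  22  22  15  15   9   9  15
 -22   14   9   9  15  15  15  15  15  15  15  14  15  15  10   9  14  16
t 10.55 pos [ 0.5736 -0.0634  0.257 ] rot [3.138 0.    0.94 ] SHIFT [ 0.043  -0.0011  0.032 ] az -0.0
```

View pics/n3b.png

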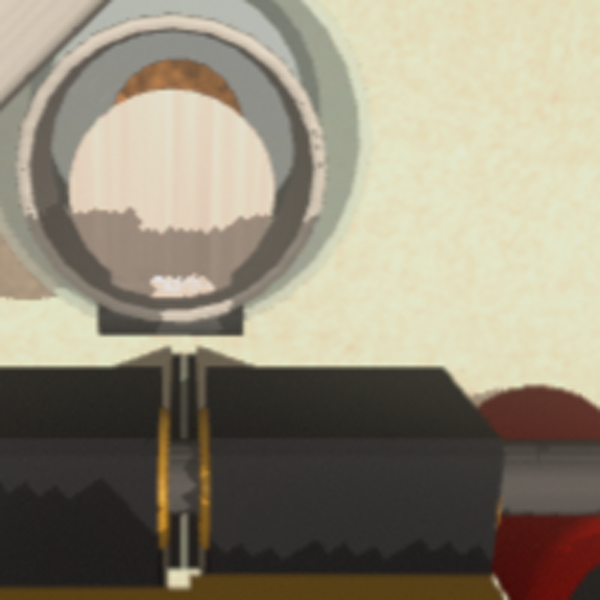

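Biscuit A is inside, seen beneath the closed flap at about (178,80). Next is B, with the same recipe.

Run:
```python
from h import *
to([.5587,.1375,.228],.94);to([.64,.144,.228],.94)
```

```text
t 10.55 pos [ 0.5736 -0.0634  0.257 ] rot [3.138 0.    0.94 ] SHIFT [ 0.1534 -0.1305  0.029 ] az -0.0
t 10.55 pos [ 0.5736 -0.0634  0.257 ] rot [3.138 0.    0.94 ] SHIFT [ 0.2066 -0.0687  0.029 ] az -0.0
```

arm_command(moves=[[[0.035,-0.03,0],[0,0,0],0.078],[[0.07,-0.06,0],[0,0,0],0.078],[[0.105,-0.09,0],[0,0,0],0.078],[[0.14,-0.12,0.01],[0,0,0],0.078],[[0.153,-0.1305,0.025],[0,0,0],0.078]])

```text
time: 11.05
tool_pos: [0.5581, 0.1437, 0.2294]
tool_rot: [-3.141, -0.001, 0.944]
contact_force: [0.7, -0.4, -0.7]
opening: 0.0355
grip_force: 0.0
```

arm_command(moves=[[[0,0,0.003],[0,0,0],0.078],[[0,0,0.003],[0,0,0],0.078],[[0,0,0.003],[0,0,0],0.078],[[0,0,0.003],[0,0,0],0.078],[[0,0,0.003],[0,0,0],0.078]])

```text
time: 11.55
tool_pos: [0.5595, 0.1386, 0.2277]
tool_rot: [3.141, -0.0, 0.939]
contact_force: [-0.6, -0.3, -1.2]
opening: 0.0755
grip_force: 0.0
```

Run:
```python
from h import *
to([.5587,.1375,.2045],.94)
im,m=snap('wrist','w5.png')
hsv=cv2.cvtColor(im,cv2.COLOR_RGB2HSV);mk=cv2.inRange(hsv,(5,110,60),(18,255,255))
n,l,s,c=cv2.connectedComponentsWithStats(mk)
print([s[i].tolist() for i in range(1,n) if s[i,4]>300])
t=np.linspace(0,2*np.pi,73);P=np.array([proj(m,[.5587+.033*np.cos(a),.1375+.033*np.sin(a),.214]) for a in t]);print(P.min(0),P.max(0))
```

```text
t 11.55 pos [0.5595 0.1386 0.2277] rot [ 3.141 -0.     0.939] SHIFT [-0.0014  0.0001  0.0232] az -0.001
[[299, 95, 104, 101, 7920], [210, 178, 92, 69, 5244], [216, 296, 160, 6, 752]]
[209.26084216 179.72998646] [304.15144503 267.69893772]
```

arm_command(moves=[[[0,0,0.0],[0,0,0],0.078],[[0,0,0.012],[0,0,0],0.078],[[0,0,0.023],[0,0,0],0.078],[[0,0,0.023],[0,0,0],0.055],[[0,0,0.023],[0,0,0],0.055]])

```text
time: 12.1
tool_pos: [0.5588, 0.1396, 0.2035]
tool_rot: [-3.141, 0.001, 0.941]
contact_force: [0.4, 0.1, -0.6]
opening: 0.0663
grip_force: 0.0
```

arm_command(moves=[[[0,0,0],[0,0,0],0.055],[[0,0,0],[0,0,0],0.055],[[0,0,-0.01],[0,0,0],0.055],[[0,0,-0.03],[0,0,0],0.055],[[0,0,-0.04],[0,0,0],0.055]])

```text
time: 12.6
tool_pos: [0.5598, 0.1397, 0.2466]
tool_rot: [3.139, -0.002, 0.941]
contact_force: [-0.0, -0.6, 0.0]
opening: 0.0652
grip_force: 7.0
```

Run:
```python
from h import *
to([.598,-.028,.2445],.94)
```

```text
t 12.6 pos [0.5598 0.1397 0.2466] rot [ 3.139e+00 -2.000e-03  9.410e-01] SHIFT [-0.113   0.1297  0.0021] az 0.001
```

arm_command(moves=[[[-0.022,0.026,0],[0,0,0],0.055],[[-0.045,0.052,0],[0,0,0],0.055],[[-0.068,0.078,0],[0,0,0],0.055],[[-0.091,0.104,0],[0,0,0],0.055],[[-0.112,0.1295,0.002],[0,0,0],0.055]])

```text
time: 13.1
tool_pos: [0.5981, -0.0287, 0.2432]
tool_rot: [3.14, -0.001, 0.941]
contact_force: [0.3, 0.1, -1.6]
opening: 0.0655
grip_force: 7.0
```

arm_command(moves=[[[0,0,0.01],[0,0,0],0.055],[[0,0,0.02],[0,0,0],0.055],[[0,0,0.02],[0,0,0],0.055],[[0,0,0.02],[0,0,0],0.055],[[0,0,0.02],[0,0,0],0.055]])

```text
time: 13.6
tool_pos: [0.5978, -0.0262, 0.2227]
tool_rot: [3.141, -0.0, 0.942]
contact_force: [-0.6, 0.5, -0.6]
opening: 0.0655
grip_force: 7.0
```

Run:
```python
from h import *
to([.598,-.028,.204],.94);neckmap(z=.218,f='n5.png')
```

```text
t 13.6 pos [ 0.5978 -0.0262  0.2227] rot [ 3.141 -0.     0.942] SHIFT [-0.0014  0.0012  0.0187] az 0.002
  44   21  21  21  21  15   9  10  12  15  10  10  11  18  18  14  16  21
  38   21  21  21  11  21  17   #   #   #   #   #  19  13  18  13  16  21
  32   21  18  10  16  14  13   #   #   #   #   #  14  14  13  16  16  16
  26   11  14  11  13  14   #   #   #   #   #   #  10  14   8  12  16  16
  20   14  12  10   9   #   #   #   #   #   #   #   #   #  15  10  15  16
  14   15   9   #   #   #   #   #   #   #   #   #   #   #   #   8  13  16
   8   10   5   #   #   #   #   #   #   #   #   #   #   #   #   #   4  10
   2    4   #   #   #   #   #   #   #   #   #   #   #   #   #   #   4   8
  -4    3   #   #   #   #   #   #   #   #   #   #   #   #   #   #   4   4
 -10    3   #   #   #   #   #   #   #   #   #   #   #   #   #   #   5   4
 -16    6   6   7   6   6   8   8   8   8   8   8   8   8   8   8   8   8
 -22    7   7   7   7   7   7  10  10  10  10  10  10  10  10  10  10  10
```

arm_command(moves=[[[0,0.001,0.01],[0,0,0],0.055],[[0,0.001,0.0185],[0,0,0],0.055],[[0,0.001,0.0185],[0,0,0],0.055],[[0,0.001,0.0185],[0,0,0],0.076],[[0,0.001,0.0185],[0,0,0],0.076]])

```text
time: 14.15
tool_pos: [0.5987, -0.0278, 0.2039]
tool_rot: [3.141, -0.0, 0.941]
contact_force: [0.2, 0.5, -0.1]
opening: 0.0746
grip_force: 0.0
```

arm_command(moves=[[[0,0,0],[0,0,0],0.076],[[0,0,-0.01],[0,0,0],0.076],[[0,0,-0.03],[0,0,0],0.05],[[0,0,-0.04],[0,0,0],0.0],[[0,0,-0.04],[0,0,0],0.0]])

```text
time: 14.65
tool_pos: [0.5995, -0.0279, 0.2461]
tool_rot: [3.138, -0.002, 0.941]
contact_force: [0.6, -0.2, -0.5]
opening: 0.0566
grip_force: 0.0
```

arm_command(moves=[[[0,0,0],[0,0,0],0.0],[[0,0,0],[0,0,0],0.0],[[0,0,0.01],[0,0,0],0.0],[[0,0,0.02],[0,0,0],0.0],[[0,0,0.025],[0,0,0],0.0]])

```text
time: 15.15
tool_pos: [0.5977, -0.0276, 0.2165]
tool_rot: [-3.139, 0.002, 0.941]
contact_force: [0.0, 0.5, -0.6]
opening: 0.0166
grip_force: 0.0
```

Run:
```python
from h import *
to([.598,-.028,.204],.94);neckmap(z=.200,f='n6.png')
```

```text
t 15.15 pos [ 0.5977 -0.0276  0.2165] rot [-3.139e+00  2.000e-03  9.410e-01] SHIFT [-0.0001  0.0005  0.0125] az 0.001
  44   21  21  21  21  18  18  10  10  10  10  10  19  19  19  13  16  22
  38   21  21  21  13   9  15  22  20  20  21  22  11  10  19  17  16  16
  32   21  21  17  21  15   #   #   #   #   #   #   #  20  13  13  16  16
  26   12  15  19  14  14   #   #   #   #   #   #   #  13  13  12  16  16
  20   14  13   8  13   #   #   #   #   #   #   #   #   #   #   9  13  16
  14   12   8  14   #   #   #   #   #   #   #   #   #   #   #  15  12  16
   8   12   7  11   #   #   #   #   #   #   #   #   #   #   #   #   8  14
   2   12   7   #   #  10  10   #   #   #   #   4  10  11   #   #   8  12
  -4    3   3   3   3  10  10   #   #   #   #   #  10   8   4   4   4   4
 -10    3   3   3   3  10  10   #   #   #   #   4  10  10   3   3   3   4
 -16    3   3   3   #   #   7   #   #   #   #   4   8   #   4   3   3   3
 -22    4   4   4  16   6   7   7   7   7   7   7   7   6  11   5   4   5
```

arm_command(moves=[[[-0.005,0,0],[0,0,0],0.0],[[-0.005,0,0.005],[0,0,0],0.0],[[-0.005,0,0.012],[0,0,0],0.0],[[-0.005,0,0.018],[0,0,0],0.0],[[-0.005,0,0.025],[0,0,0],0.0]])

```text
time: 15.7
tool_pos: [0.596, -0.0315, 0.1935]
tool_rot: [3.141, -0.001, 0.941]
contact_force: [0.9, 2.3, 1.8]
opening: 0.0003
grip_force: 1.4
```

arm_command(moves=[[[0,0,0.004],[0,0,0],0.0],[[0,0,0.008],[0,0,0],0.0],[[0,0,0.012],[0,0,0],0.0],[[0,0,0.016],[0,0,0],0.0],[[0,0,0.016],[0,0,0],0.0]])

```text
time: 16.2
tool_pos: [0.5953, -0.032, 0.1771]
tool_rot: [-3.141, 0.001, 0.941]
contact_force: [1.3, 1.4, 0.7]
opening: 0.0004
grip_force: 1.2
```

arm_command(moves=[[[0,0,0.005],[0,0,0],0.0],[[0,0,0.01],[0,0,0],0.0],[[0,0,0.014],[0,0,0],0.0],[[0,0,0.018],[0,0,0],0.0],[[0,0,0.022],[0,0,0],0.0]])

```text
time: 16.7
tool_pos: [0.5954, -0.0316, 0.1552]
tool_rot: [-3.141, 0.0, 0.941]
contact_force: [1.1, 2.1, 1.5]
opening: 0.0006
grip_force: 1.4
```

arm_command(moves=[[[0,0,-0.02],[0,0,0],0.0],[[0.002,0,-0.045],[0,0,0],0.0],[[0.004,0,-0.065],[0,0,0],0.0],[[-0.015,0,-0.085],[0,0,0],0.0],[[-0.035,0,-0.1],[0,0,0],0.0]])

```text
time: 17.2
tool_pos: [0.5747, -0.0603, 0.2563]
tool_rot: [3.141, 0.001, 0.942]
contact_force: [-0.2, -0.0, 0.0]
opening: 0.0005
grip_force: 0.0
```

Run:
```python
from h import *
to([.598,-.028,.22],.94);neckmap(f='n7.png')
```

```text
t 17.2 pos [ 0.5747 -0.0603  0.2563] rot [3.141e+00 1.000e-03 9.420e-01] SHIFT [ 0.0398 -0.0002  0.0363] az 0.002
  44   21  21  21  21  17  18  18  18  19  19  19  18  12  12  16  22  23
  38   21  21  21  11  18  18  22  22  21  22  21  18  19  17  12  16  22
  32   21  19  13  22  12   #   #   #   #   #   #  11  21  18  15  15  16
  26   18  12  20  13   #   #   #   #   #   #   #   #   #  10  21  12  16
  20   14  21   9   #   #   #   #   #   #   #   #   #   #   #   9  21  16
  14   18  10   #   #   #   #   #   #   #   #   #   #   #   #  12  18  16
   8   20  10   #   #   #   #   #   #   #   #   #   #   #   #  15   9  21
   2   13  10  13   #   #   #   #   #   #   #   #   #   #   #  14   9  21
  -4   13  10  12   #   #   #   #   #   #   #   #   #   #   #  11   9  21
 -10   18   9   8  16   #   #   #   #   #   #   #   #   #  16   9   9  21
 -16   13   8   9  15  15  15  14   #   #   #  15  15  15  15   9  10  15
 -22   14  10   9  13  16  15  15  15  15  15  15  15  15  10   9  14  16
```

arm_command(moves=[[[0.03,0,0.015],[0,0,0],0.0],[[0.044,0,0.036],[0,0,0],0.0],[[0.044,0,0.046],[0,0,0],0.0],[[0.044,0,0.056],[0,0,0],0.0],[[0.044,0,0.066],[0,0,0],0.0]])

```text
time: 17.75
tool_pos: [0.6006, -0.0252, 0.1891]
tool_rot: [3.142, 0.001, 0.94]
contact_force: [0.1, 1.1, 0.0]
opening: 0.0005
grip_force: 0.0
```

arm_command(moves=[[[0.0,0,0.01],[0,0,0],0.0],[[0.001,0,0.015],[0,0,0],0.0],[[0.002,0,0.019],[0,0,0],0.0],[[0.002,0,0.024],[0,0,0],0.0],[[0.002,0,0.024],[0,0,0],0.0]])

```text
time: 18.25
tool_pos: [0.6021, -0.0229, 0.1653]
tool_rot: [-3.142, 0.0, 0.941]
contact_force: [0.9, 1.5, 0.8]
opening: 0.0007
grip_force: 0.7
```

arm_command(moves=[[[0.002,0,0.004],[0,0,0],0.0],[[0.004,0,0.008],[0,0,0],0.0],[[0.006,0,0.011],[0,0,0],0.0],[[0.008,0,0.011],[0,0,0],0.0],[[0.008,0,0.011],[0,0,0],0.0]])

```text
time: 18.75
tool_pos: [0.6069, -0.0161, 0.1546]
tool_rot: [-3.142, 0.0, 0.941]
contact_force: [-0.0, 1.3, 0.7]
opening: -0.0002
grip_force: 0.4
```

arm_command(moves=[[[-0.01,0,-0.02],[0,0,0],0.0],[[-0.01,0,-0.045],[0,0,0],0.0],[[-0.02,0,-0.075],[0,0,0],0.0],[[-0.04,0,-0.1],[0,0,0],0.0],[[-0.055,0,-0.1],[0,0,0],0.0]])

```text
time: 19.25
tool_pos: [0.5754, -0.0619, 0.2586]
tool_rot: [3.135, -0.002, 0.941]
contact_force: [-0.6, -0.4, 0.1]
opening: 0.0008
grip_force: 0.0
```

Run:
```python
from h import *
to([.598,-.028,.22],.94);neckmap(f='n8.png')
to([.64,.144,.228],.94)
```

```text
t 19.25 pos [ 0.5754 -0.0619  0.2586] rot [ 3.135e+00 -2.000e-03  9.410e-01] SHIFT [ 0.0407 -0.0017  0.0386] az 0.001
  44   21  21  21  20  16  18  18  18  18  18  18  18  12  12  16  22  22
  38   21  21  21  11  18  18  22  22  21  22  21  17  18  17  12  16  22
  32   21  19  13  21  15  14  14  14  14  14  14  11  21  19  15  14  16
  26   18  11  20  11  14  14  13   #   #   #  13  14  14   9  21  12  16
  20   14  20  10   #   #   #   #   #   #   #   #   #   #  11   9  21  16
  14   17  10  14   #   #   #   #   #   #   #   #   #   #   #  12  18  15
   8   18  10  14  14  14  19  20  21  20  20  21  18  14  14  14   9  21
   2   14  10  14  14  21  21  20  21  20  20  21  21  20  14  14   9  20
  -4   13  10  14  19  21  21  20  21  20  20  21  21  21  14  12   9  21
 -10   17  10   8  15  19  20  21  21  20  20  21  20  21  15   8   9  20
 -16   14   8   9  14  14  14  18  14  16  17  14  14  14  14   9   9  15
 -22   14   9   8  13  14  14  14  14  14  14  14  14  14   9   9  14  16
t 19.3 pos [ 0.5735 -0.0634  0.2565] rot [3.138 0.    0.94 ] SHIFT [ 0.2067 -0.0687  0.0285] az -0.0
```

Run:
```python
from h import *
m=load('n8.png');im=cv2.imread('pics/n8.png')
R=np.array(m['R']);C=-R.T@np.array(m['t']);c,s=np.cos(YJ),np.sin(YJ);d=C[:2]-N0
print('cam in jar xy',c*d[0]+s*d[1],-s*d[0]+c*d[1],C[2])
for z in (.195,.18,.165):
    for x in (8,23):
        p=N0+np.array([c*x,s*x])/1000
        u,v=proj(m,[*(N0+np.array([c*x,s*x])/1000),.195]);q=onz(m,u,v,z)[:2]-N0;print(z,x,(c*q[0]+s*q[1]).round(4))
cv2.imwrite('pics/n8b.png',cv2.resize(im[100:300,196:396],(600,600),interpolation=cv2.INTER_CUBIC))
```

```text
cam in jar xy 0.03264615726418747 1.5520496595190086e-05 0.4171427532907265
0.195 8 0.008
0.195 23 0.023
0.18 8 0.0063
0.18 23 0.0223
0.165 8 0.0047
0.165 23 0.0217
```

View pics/n8b.png

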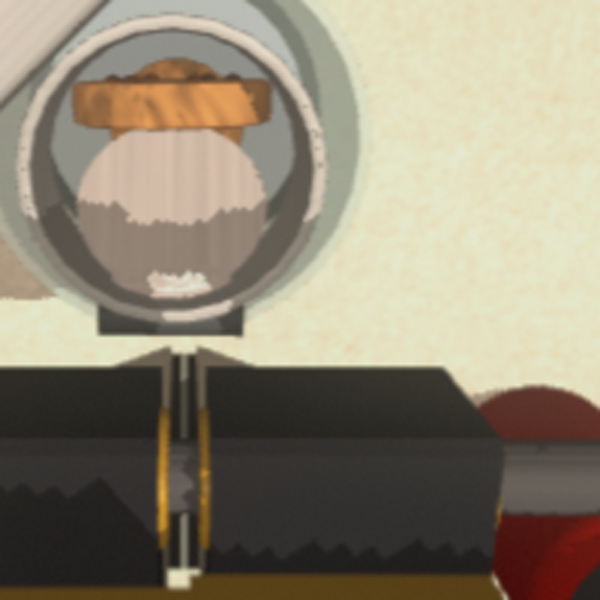

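Biscuit B stands on edge with its strip at about y = 80–128, x = 72–270 in the crop. That puts it at jar x of roughly +9 to +22 mm, with the flap slightly open. I'll press on that edge at x of about +16 mm.

arm_command(moves=[[[0.045,0,0.01],[0,0,0],0.0],[[0.059,0,0.035],[0,0,0],0.0],[[0.059,0,0.05],[0,0,0],0.0],[[0.059,0,0.06],[0,0,0],0.0],[[0.059,0,0.068],[0,0,0],0.0]])

```text
time: 19.8
tool_pos: [0.6086, -0.0132, 0.1851]
tool_rot: [-3.14, 0.001, 0.941]
contact_force: [-0.1, -0.1, 0.6]
opening: 0.0006
grip_force: 0.0
```

arm_command(moves=[[[0.0,0,0.007],[0,0,0],0.0],[[0,0,0.014],[0,0,0],0.0],[[0,0,0.021],[0,0,0],0.0],[[0,0,0.028],[0,0,0],0.0],[[0.0,0,0.034],[0,0,0],0.0]])

```text
time: 20.3
tool_pos: [0.6091, -0.0133, 0.1524]
tool_rot: [3.141, 0.0, 0.941]
contact_force: [-0.0, -0.3, 1.5]
opening: 0.0004
grip_force: 0.5
```

arm_command(moves=[[[0,0,-0.02],[0,0,0],0.0],[[0,0,-0.05],[0,0,0],0.0],[[-0.02,0,-0.075],[0,0,0],0.0],[[-0.04,0,-0.1],[0,0,0],0.0],[[-0.059,0,-0.1],[0,0,0],0.0]])

```text
time: 20.8
tool_pos: [0.5754, -0.0617, 0.2563]
tool_rot: [3.135, -0.002, 0.941]
contact_force: [-0.3, -1.2, 0.0]
opening: 0.0004
grip_force: 0.0
```

Run:
```python
from h import *
to([.598,-.028,.22],.94);neckmap(f='n9.png')
to([.64,.144,.228],.94)
```

```text
t 20.8 pos [ 0.5754 -0.0617  0.2563] rot [ 3.135e+00 -2.000e-03  9.410e-01] SHIFT [ 0.0405 -0.0016  0.0363] az 0.001
  44   21  21  21  20  16  18  18  18  18  18  18  18  12  13  16  21  22
  38   21  21  20  12  18  16  22  21  20  21  22  18  18  17  12  16  21
  32   21  20  13  20  16  14  14  14   #  14  14  13  20  18  16  15  16
  26   18  12  20  10  14   #   #   #   #   #   #  14  14   9  21  12  16
  20   14  20  10  14  14   #  15  22  22  20   #   #  14  14  10  18  16
  14   18  10  14  14  16  22  22  22  22  22  22  22  14  14  14  14  16
   8   19  10  14  21  22  22  22  22  22  22  22  22  22  14  14   9  21
   2   11  10  14  22  22  22  22  22  22  22  22  22  22  22  14   9  20
  -4   13  10  15  22  22  22  22  22  22  22  22  22  22  22  12   9  20
 -10   15  10  12  22  22  22  22  22  22  22  22  22  22  22   9   9  20
 -16   13   8   8  15  15  15  15  22  22  22  22  22  15  15   9  10  13
 -22   13   9   9  14  15  15  15  15  15  15  15  15  15  10   9  14  16
t 20.85 pos [ 0.5734 -0.0637  0.2546] rot [3.138 0.    0.94 ] SHIFT [ 0.207  -0.0688  0.0266] az -0.0
```

B is inside and the flap is shut. Now C.

arm_command(moves=[[[0.043,-0.014,0],[0,0,0],0.078],[[0.086,-0.028,0],[0,0,0],0.078],[[0.129,-0.043,0],[0,0,0],0.078],[[0.172,-0.057,0.01],[0,0,0],0.078],[[0.205,-0.068,0.026],[0,0,0],0.078]])

```text
time: 21.35
tool_pos: [0.6409, 0.1478, 0.2267]
tool_rot: [3.141, -0.002, 0.942]
contact_force: [-0.3, -0.2, 0.1]
opening: 0.0355
grip_force: 0.0
```

arm_command(moves=[[[0.002,-0.001,0],[0,0,0],0.078],[[0.002,-0.001,0],[0,0,0],0.078],[[0.002,-0.001,0],[0,0,0],0.078],[[0.002,-0.001,0],[0,0,0],0.078],[[0.002,-0.001,0],[0,0,0],0.078]])

```text
time: 21.85
tool_pos: [0.6408, 0.1458, 0.2275]
tool_rot: [3.141, -0.001, 0.939]
contact_force: [-1.0, -0.4, -0.3]
opening: 0.0749
grip_force: 0.0
```

Run:
```python
from h import *
to([.64,.144,.2045],.94)
im,m=snap('wrist','w9.png')
hsv=cv2.cvtColor(im,cv2.COLOR_RGB2HSV);mk=cv2.inRange(hsv,(5,110,60),(18,255,255))
n,l,s,c=cv2.connectedComponentsWithStats(mk)
print([s[i].tolist() for i in range(1,n) if s[i,4]>300])
t=np.linspace(0,2*np.pi,73);P=np.array([proj(m,[.64+.033*np.cos(a),.144+.033*np.sin(a),.214]) for a in t]);print(P.min(0),P.max(0))
```

```text
t 21.85 pos [0.6408 0.1458 0.2275] rot [ 3.141e+00 -1.000e-03  9.390e-01] SHIFT [-0.0019  0.0004  0.023 ] az -0.001
[[210, 178, 93, 69, 5301], [218, 297, 116, 5, 352]]
[209.83700925 180.57943071] [304.76181047 268.50808331]
```

arm_command(moves=[[[-0.001,0,0.0],[0,0,0],0.078],[[-0.001,0,0.012],[0,0,0],0.078],[[-0.001,0,0.023],[0,0,0],0.078],[[-0.001,0,0.023],[0,0,0],0.055],[[-0.001,0,0.023],[0,0,0],0.055]])

```text
time: 22.4
tool_pos: [0.6397, 0.1462, 0.2029]
tool_rot: [-3.14, 0.001, 0.941]
contact_force: [0.4, -0.4, -0.4]
opening: 0.0665
grip_force: 0.4
```

arm_command(moves=[[[0,0,0],[0,0,0],0.055],[[0,0,0],[0,0,0],0.055],[[0,0,-0.01],[0,0,0],0.055],[[0,0,-0.03],[0,0,0],0.055],[[0,0,-0.04],[0,0,0],0.055]])

```text
time: 22.9
tool_pos: [0.6407, 0.1463, 0.2463]
tool_rot: [3.139, -0.002, 0.941]
contact_force: [0.7, -0.8, -1.0]
opening: 0.0654
grip_force: 7.0
```

Run:
```python
from h import *
to([.598,-.028,.2445],.94)
```

```text
t 22.9 pos [0.6407 0.1463 0.2463] rot [ 3.139e+00 -2.000e-03  9.410e-01] SHIFT [-0.166   0.0682  0.0018] az 0.001
```

arm_command(moves=[[[-0.033,0.0135,0],[0,0,0],0.055],[[-0.066,0.027,0],[0,0,0],0.055],[[-0.1,0.041,0],[0,0,0],0.055],[[-0.133,0.055,0],[0,0,0],0.055],[[-0.1655,0.068,0.002],[0,0,0],0.055]])

```text
time: 23.4
tool_pos: [0.5972, -0.029, 0.2427]
tool_rot: [3.14, -0.001, 0.941]
contact_force: [0.8, 0.0, -1.1]
opening: 0.0648
grip_force: 7.0
```

arm_command(moves=[[[0,0,0.01],[0,0,0],0.055],[[0,0,0.02],[0,0,0],0.055],[[0,0,0.02],[0,0,0],0.055],[[0,0,0.02],[0,0,0],0.055],[[0,0,0.02],[0,0,0],0.055]])

```text
time: 23.9
tool_pos: [0.5978, -0.0265, 0.222]
tool_rot: [3.141, -0.0, 0.942]
contact_force: [0.5, -0.3, -0.1]
opening: 0.0654
grip_force: 7.0
```

Run:
```python
from h import *
to([.598,-.028,.204],.94)
```

```text
t 23.9 pos [ 0.5978 -0.0265  0.222 ] rot [ 3.141 -0.     0.942] SHIFT [-0.0011  0.001   0.018 ] az 0.002
```

arm_command(moves=[[[0,0.001,0.01],[0,0,0],0.055],[[0,0.001,0.018],[0,0,0],0.055],[[0,0.001,0.018],[0,0,0],0.055],[[0,0.001,0.018],[0,0,0],0.076],[[0,0.001,0.018],[0,0,0],0.076]])

```text
time: 24.4
tool_pos: [0.5984, -0.0282, 0.204]
tool_rot: [3.141, -0.0, 0.941]
contact_force: [0.6, 0.2, 0.2]
opening: 0.0746
grip_force: 0.0
```

arm_command(moves=[[[0,0,0],[0,0,0],0.076],[[0,0,-0.01],[0,0,0],0.076],[[0,0,-0.03],[0,0,0],0.05],[[0,0,-0.04],[0,0,0],0.0],[[0,0,-0.04],[0,0,0],0.0]])

```text
time: 24.9
tool_pos: [0.5992, -0.0283, 0.2461]
tool_rot: [3.138, -0.002, 0.941]
contact_force: [0.5, -0.4, 0.5]
opening: 0.0567
grip_force: 0.0
```

arm_command(moves=[[[0,0,0],[0,0,0],0.0],[[0,0,0],[0,0,0],0.0],[[0,0,0.01],[0,0,0],0.0],[[0,0,0.02],[0,0,0],0.0],[[0,0,0.025],[0,0,0],0.0]])

```text
time: 25.4
tool_pos: [0.5974, -0.028, 0.2165]
tool_rot: [-3.139, 0.001, 0.941]
contact_force: [-0.0, -0.2, 0.7]
opening: 0.0166
grip_force: 0.0
```

Run:
```python
from h import *
to([.598,-.028,.204],.94);neckmap(z=.200,f='n10.png')
```

```text
t 25.4 pos [ 0.5974 -0.028   0.2165] rot [-3.139e+00  1.000e-03  9.410e-01] SHIFT [0.0004 0.0005 0.0125] az 0.001
  44   22  21  21  21  17  19   9  10  10  10  11  19  18  19  13  16  22
  38   21  21  21  14  10  20  21  20  20  21  22  10  10  19  17  16  16
  32   21  21  16  21  15   #   #   #   #   #   #   #  21  12  13  16  16
  26   12  15  19  14  11   #   #   #   #   #   #   #  10  14  17  16  16
  20   15  13   8  11   #   #   #   #   #   #   #   #   #   #   9  13  16
  14   13   8  14   #   #   #   #   #   #   #   #   #   #   #  15  12  16
   8   13   7   #   #   #   #   #   #   #   #   #   #   #   #   #   8  14
   2   12   7   #   #  11  10   #   #   #   #   4  10  10   #   #   8  12
  -4    3   3   3   3  10  10   #   #   #   #   #  10   8   4   4   4   4
 -10    3   3   3   3  10  10   #   #   #   #   4  10  10   3   3   3   3
 -16    3   3   3   #   #   7   #   #   #   #   4   8   #   4   3   3   3
 -22    4   4   4  16   6   7   7   7   6   7   7   6   5  10   4   4   4
```

arm_command(moves=[[[-0.005,0,0],[0,0,0],0.0],[[-0.005,0,0.005],[0,0,0],0.0],[[-0.005,0,0.012],[0,0,0],0.0],[[-0.005,0,0.018],[0,0,0],0.0],[[-0.005,0,0.025],[0,0,0],0.0]])

```text
time: 25.95
tool_pos: [0.5956, -0.032, 0.1934]
tool_rot: [3.141, -0.001, 0.941]
contact_force: [1.5, 2.3, 1.5]
opening: 0.0007
grip_force: 1.2
```

arm_command(moves=[[[0,0,0.004],[0,0,0],0.0],[[0,0,0.008],[0,0,0],0.0],[[0,0,0.012],[0,0,0],0.0],[[0,0,0.016],[0,0,0],0.0],[[0,0,0.016],[0,0,0],0.0]])

```text
time: 26.45
tool_pos: [0.5951, -0.0323, 0.1771]
tool_rot: [-3.141, 0.001, 0.941]
contact_force: [0.7, 0.9, 0.5]
opening: 0.0004
grip_force: 1.1
```

arm_command(moves=[[[0,0,0.005],[0,0,0],0.0],[[0,0,0.01],[0,0,0],0.0],[[0,0,0.014],[0,0,0],0.0],[[0,0,0.018],[0,0,0],0.0],[[0,0,0.022],[0,0,0],0.0]])

```text
time: 26.95
tool_pos: [0.5952, -0.0322, 0.1552]
tool_rot: [-3.141, 0.0, 0.941]
contact_force: [0.5, 0.9, 0.1]
opening: 0.0004
grip_force: 0.9
```

arm_command(moves=[[[0,0,-0.02],[0,0,0],0.0],[[0.002,0,-0.045],[0,0,0],0.0],[[0.004,0,-0.065],[0,0,0],0.0],[[-0.015,0,-0.085],[0,0,0],0.0],[[-0.035,0,-0.1],[0,0,0],0.0]])

```text
time: 27.45
tool_pos: [0.5744, -0.0607, 0.2564]
tool_rot: [3.141, 0.001, 0.942]
contact_force: [0.2, -0.8, -0.3]
opening: 0.0006
grip_force: 0.0
```

Run:
```python
from h import *
to([.598,-.028,.22],.94);neckmap(f='n11.png')
```

```text
t 27.45 pos [ 0.5744 -0.0607  0.2564] rot [3.141e+00 1.000e-03 9.420e-01] SHIFT [ 0.0403 -0.0002  0.0364] az 0.002
  44   21  21  21  21  17  18  18  18  19  19  19  19  12  13  16  22  23
  38   21  21  21  12  18  17  22  22  20  22  22  18  19  16  13  16  22
  32   21  19  12  20  14  14   #   #   #   #   #  13  21  19  14  15  16
  26   17  12  20  11   #   #   #   #   #   #   #   #   #   9  21  12  16
  20   14  21  10   #   #   #   #   #   #   #   #   #   #   #  10  20  16
  14   18  10  13   #   #   #   #   #   #   #   #   #   #   #  13  18  16
   8   18  10  14   #   #   #   #   #   #   #   #   #   #   #  14   9  21
   2   13  10  14  14   #   #   #   #   #   #   #   #   #  14  14   9  18
  -4   13  10  13  21  22   #   #   #   #   #   #   #  21  18  11   9  20
 -10   17  10   8  20  19  21  21  21  21  21  21  21  21  15   9   9  21
 -16   14   8   9  14  15  15  15  15  14  15  15  14  14  15   9  10  15
 -22   14   9   9  13  15  15  15  14  14  14  15  14  14  10  10  14  16
```

arm_command(moves=[[[0.03,0,0.015],[0,0,0],0.0],[[0.045,0,0.036],[0,0,0],0.0],[[0.045,0,0.046],[0,0,0],0.0],[[0.045,0,0.056],[0,0,0],0.0],[[0.045,0,0.066],[0,0,0],0.0]])

```text
time: 28.0
tool_pos: [0.6009, -0.0248, 0.1891]
tool_rot: [3.142, 0.001, 0.94]
contact_force: [-1.3, -0.4, 1.2]
opening: 0.0005
grip_force: 0.6
```

arm_command(moves=[[[0.0,0,0.01],[0,0,0],0.0],[[0.001,0,0.015],[0,0,0],0.0],[[0.002,0,0.019],[0,0,0],0.0],[[0.002,0,0.024],[0,0,0],0.0],[[0.002,0,0.024],[0,0,0],0.0]])

```text
time: 28.5
tool_pos: [0.6021, -0.0224, 0.1651]
tool_rot: [-3.141, 0.0, 0.941]
contact_force: [0.5, 0.4, 0.9]
opening: 0.0004
grip_force: 0.2
```

arm_command(moves=[[[0.002,0,0.004],[0,0,0],0.0],[[0.004,0,0.008],[0,0,0],0.0],[[0.006,0,0.011],[0,0,0],0.0],[[0.008,0,0.011],[0,0,0],0.0],[[0.008,0,0.011],[0,0,0],0.0]])

```text
time: 29.0
tool_pos: [0.6072, -0.0157, 0.1547]
tool_rot: [3.142, -0.0, 0.941]
contact_force: [0.0, 1.0, 0.5]
opening: 0.0004
grip_force: 0.5
```

arm_command(moves=[[[-0.01,0,-0.02],[0,0,0],0.0],[[-0.01,0,-0.045],[0,0,0],0.0],[[-0.02,0,-0.075],[0,0,0],0.0],[[-0.04,0,-0.1],[0,0,0],0.0],[[-0.055,0,-0.1],[0,0,0],0.0]])

```text
time: 29.5
tool_pos: [0.5757, -0.0614, 0.2586]
tool_rot: [3.135, -0.002, 0.941]
contact_force: [0.6, -0.2, -0.6]
opening: 0.0002
grip_force: 0.0
```

Run:
```python
from h import *
to([.598,-.028,.22],.94);neckmap(f='n12.png')
to([.598,-.028,.22],.94)
```

```text
t 29.5 pos [ 0.5757 -0.0614  0.2586] rot [ 3.135e+00 -2.000e-03  9.410e-01] SHIFT [ 0.0401 -0.0017  0.0386] az 0.001
  44   21  21  21  20  16  18  18  18  18  18  18  18  13  12  16  22  22
  38   21  21  20  10  18  17  22  21  21  22  21  18  18  18  12  16  21
  32   21  20  13  21  13  14  14   #   #   #  12  11  21  18  14  14  16
  26   18  11  20  10  14   #   #   #   #   #   #   #  14   9  21  12  16
  20   14  20  10  14  14   #   #  22  22  20   #   #  14  14   9  21  16
  14   17  10  14  14  20  22  22  22  22  22  22  22  13  14  12  18  15
   8   18  10  14  20  22  22  22  22  22  22  22  22  22  14  14   9  21
   2   13  10  14  22  22  22  22  22  22  22  22  22  22  22  14   9  18
  -4   14  10  14  22  22  22  22  22  22  22  22  22  22  22  11   9  21
 -10   18  10  10  22  22  22  22  22  22  22  22  22  22  22   9   9  20
 -16   14   8   9  15  15  15  17  22  22  22  22  22  15  15   9   9  15
 -22   14   9   8  15  15  15  15  15  15  15  14  15  15  10   9  14  16
t 29.55 pos [ 0.5739 -0.0629  0.2565] rot [3.138 0.    0.94 ] SHIFT [ 0.0424 -0.0011  0.0365] az -0.0
```

The map shows the flap level and shut, with all three biscuits inside. I'll back off and hand in.

arm_command(moves=[[[0,0,-0.02],[0,0,0],0.0],[[0,0,-0.05],[0,0,0],0.0],[[0,0,-0.08],[0,0,0],0.0],[[0,0,-0.08],[0,0,0],0.0],[[0,0,-0.08],[0,0,0],0.0]])

```text
time: 30.05
tool_pos: [0.5746, -0.0603, 0.3337]
tool_rot: [-3.141, 0.0, 0.941]
contact_force: [0.2, -0.9, 0.0]
opening: 0.0008
grip_force: 0.0
```

```bash
python3 -c "
from h import *
neckmap(z=.187,f='n13.png');print(robot.hand_in())"
```

```text
44   21  21  21  20  12  18  18  18  18  18  18  18  18  13  12  15  21
  38   21  21  20  12  17  19  21  20  19  20  21  17  18  18  17  12  15
  32   21  18  16  20  13  13   #   #   #   #  12  13  17  17  18  15  12
  26   14  17  16  12  13   #   #   #   #   #   #   #  13  10  20  18  12
  20   16  19  13  13   #   #   #  21  21  21   #   #   #  14  10  21  14
  14   19  10  13  14  16  22  22  22  22  22  22  22   #  14  14  13  17
   8   16  12  14  17  22  22  22  22  22  22  22  22  22  14  14   9  18
   2   12  13  14  22  22  22  22  22  22  22  22  22  22  22  14  12  18
  -4   12  13  19  22  22  22  22  22  22  22  22  22  22  22  14  11  18
 -10   14  11  20  22  22  22  22  22  22  22  22  22  22  22  14   9  17
 -16   16  10  17  22  22  22  22  22  22  22  22  22  22  22  13   9  20
 -22   14   9   9  22  22  22  22  19  15  15  14  15  15  21   9  15  17
the job is handed in; nothing more can be done
None
```

All three biscuits went into the jar one at a time, the flap looks shut in the last camera check, and the job was handed in at about 30 s; hand-in gave no verdict.

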